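Open the touch-latch stock cupboard on a grocer's counter

ROBOT

A 6-joint arm with a two-finger parallel gripper is mounted at the origin on the work surface. World frame = base frame: x ahead of the robot, y to its left, z up, the work surface at z = 0. Lengths are in m, angles in rad, forces in N, time in s.
With the tool pointing down it reaches from about 0.325 to 0.9 m from the base axis. Payload 6.1 kg.
Tool frame: the origin (TCP) lies on the centre line of the jaws, within the pads' length; the fingertips stand robot.tip_reach ahead of it and the grasp point (between the pads) lies 6 mm ahead of it (robot.tip_reach is the distance from the TCP to the fingertips, in m); y points along the fingers, z is the direction in which the jaws open and shut, and the axes are right-handed (so a half turn about y gives the same grasp; the last joint's range is limited). The gripper opens to 85 mm and grips with 20 to 120 N. Pads are 22 mm wide; open, the fingers measure 114 mm over their backs; the gripper's body (76 mm by 85 mm) begins 54 mm behind the grasp point. The pads swing forward as they close: fully open they stand 13 mm farther back than shut.
Start: joints at [-1.331, 0.22, 1.526, -0, 1.395, -0.126], TCP at [0.224, -0.584, 0.256] pointing down, gripper open.
Joint ranges: [-2.98, 2.98], [-0.91, 2.08], [0.09, 2.57], [-1.24, 4.39], [0.2, 2.65], [-2.68, 2.68]. Speed limits (rad/s): [2.57, 2.57, 3.01, 3.14, 3.14, 3.14].

INTERFACE

Orientations are given as a unit quaternion [w, x, y, z].
In Python, from plant import robot, eyes, finish_job gives the robot as it stands. The module is installed in compiled form; this text tells all that it offers.
- The arm moves only by the tool play_rows, never from a script. Its argument "commands" is one flat list of numbers, 4 for each row, row after row: the shift along the world's x, y, z normalised to -1 to 1, where 1 is 0.2 m, then the turn about the world's z normalised to -1 to 1, where 1 is 180 degrees. A call has 1 to 12 rows; each row is the pose to reach, as a shift and turn from the pose commanded when the call began, turning the shorter way round; what a row does not reach only later rows make up. A row lasts 1/10 s, in which the tool goes at most 50 mm and 8.59 degrees, less where a joint would pass 70% of its speed; a pose out of reach is approached as far as the arm can. A call with a number of a shift or a turn outside -1 to 1 is refused whole. A call with a gripper value outside its range is refused whole. "hand" is the opening, from 0 (shut) to 1 (fully open), set as the call begins (left out, the last holds). The fingers move at their own pace and stop on an object; "squeeze" is the grip in N (left out, the last holds). Time passes only in rows, so rows that repeat a pose let the fingers close. It gives the time, the measured TCP pose, the force and the opening at its end, in the units of the state.
- robot.sense(): the state, without advancing time (a new reading comes with each control period).
- eyes.capture(name): name is "side" or "top"; returns (picture, depth): 400x640x3 uint8, red, green, blue; 400x640 float32, m along the optical axis (not along the pixel's ray), 0 where there is no reading.
- eyes.camera_model(name): a dict with "camera_matrix" (3x3 intrinsics, pixels), "R" (3x3) and "t" (3): a world point X has camera coordinates R X + t. Camera axes: x right, y down, z forward; pixel columns grow to the right and rows downward; lengths in m; the calibration is good to about 2 mm. A picture is of the moment at which its call begins. camera_model takes no time and is no camera call.
- finish_job(): hands the job in, once; it reports no verdict.
The state is a dict: "clock": time; "qpos": joint angles; "dq": joint speeds; "effort": joint torques, N m; "tool_pos": TCP position; "orientation": TCP orientation; "contact_force": force on the tool from outside, world axes, zero at the start; "ft_torque": the same for the moment, N m; "opening": finger opening in m.
Only numpy, scipy, OpenCV 4.12 (cv2) and the standard library are available. Lean on these libraries where they do the work, as an engineer would, in place of code of your own. Each camera call takes 0.05 s, during which the arm holds its last target.

TASK

Open the stock cupboard on the counter. Its door has no handle but a touch catch: press the door in near its free edge until the catch clicks, take your finger away so that the spring brings the door ajar, then put a fingertip behind the free edge and swing the door wide open, about square to the cupboard. Nothing is to be picked up, and the goods on the counter stay where they stand.

Things in the scene. Friction and masses are not known exactly. Their poses are not given: they have to be found in the camera images.
- cupboard: Fixed light-wood counter unit, 450 long, 206 deep, 240 mm high, front facing about +y. Origin on the counter, in the carcass front plane under mid door bay. Axes: x inward, y along the front from hinge to free edge, z up. Door bay y -120..120 mm, bare on top; open pigeonholes y 120..330, with cartons to 60 mm high on top at the back. Stock in the bay is 80 mm or more behind the front.
- door (a joint): Door angle, rad: 0 shut, negative pressed in, positive swung out, stop at 1.75. Push-push catch: it clicks when pressed to -0.02 (3.5 mm in, stop at 5 mm; about 8 N at press_point). Let go, the damped spring moves the door in under 1 s to about 0.21 (free edge 45 mm out), where it stands. Beyond, it swings freely and stays where left (light friction). Pressed fully in again, it latches again.
- press_point (a point): Point on the door's front face over the catch, where it is best pressed: 185 mm from the hinge (35 mm from the free edge), 24 mm below the top edge. Moves and turns with the door; axes as free_edge's. Behind it sits the catch's black plunger, a 10 mm rod at cupboard y = 70 mm, 28 mm below the cupboard's top; once released it stays out, its tip 44 mm in front of the carcass front.
- free_edge (a point): Top corner of the door at its free edge, on the back face; moves and turns with the door. The door is a flat wooden slab without handle, 220 mm wide, 228 tall, 16 thick, over the door bay; shut, its back stands 6 mm in front of the carcass front. Axes: x into the cupboard (through the door from front to back), y from hinge to free edge, z up.
- hinge_top (a point): Top end of the upright hinge axis (fixed), at the end of the door nearer the robot, 234 mm above the counter and level with the door's top edge. The axis lies in the door's back face, 220 mm from the free edge and 6 mm in front of the carcass front. Axes as the cupboard's.
- jar: Loose jar of honey with a brass lid, 68 mm diameter, 103 mm high, standing on the counter. Origin at the centre of its underside. Leave it alone.
- tin: Loose food tin, 74 mm diameter, 110 mm high, standing on the counter. Origin at the centre of its underside. Leave it alone.
- tea_box: Loose cardboard packet of tea, 65 x 85 mm, 120 mm high, standing on the counter. Origin at the centre of its underside. Leave it alone. Jar, tin and packet all stand in front of the cupboard, outside the door's swing.

How it is judged:
On the way, in this order (a step that is already met when the one before it is completed fails the run):
1. the shut door is pressed in at the catch until it clicks (value of joint door below -0.014 rad), for 0.1 s.
2. the finger is taken away and the spring has brought the door ajar (value of joint door between 0.13 and 0.5 rad and contact force between the fingers and door below 0.2 N), for 0.2 s.
3. the door is swung wide open (value of joint door above 1.2 rad), for 0.1 s.
At the end, for the whole second after the job is handed in: The door stands still, at least 1.2 rad (69 degrees) open, and the jar, the tin and the tea packet stand upright within 20 mm of where they stood (value of joint door above 1.2 rad and velocity of joint door between -0.05 and 0.05 rad/s and distance of each of jar, tin, tea_box from where it was at the start of the episode below 0.02 m and angle between each of jar, tin, tea_box's own z axis and vertical below 0.15 rad); the robot touches nothing.
It fails at once if goods on the counter picked up, shoved or knocked over (distance of any of jar, tin, tea_box from where it was at the start of the episode above 0.025 m or angle between any of jar, tin, tea_box's own z axis and vertical above 0.35 rad).
It also fails if it takes over 56 s, if anything falls off the work surface, if the arm or the gripper's body presses on something with over 40 N, if the wrist force passes 120 N, or if a joint passes its speed limit or range.

## Working session

There is one attempt and no reset: what is moved stays moved. The work goes in short steps, Python scripts to look and compute and a tool call to move; the robot and the scene stay as the last step left them, time stands still between calls to the robot, and variables do not carry over. Pictures are saved under pics/ and viewed, and the job is handed in when it is done.

Besides the shell and the picture viewer there is one more tool, called after "Emit:" in YAML: its name, and indented under it one key for each argument. play_rows: Moves the arm, as the interface text tells. Scaled input: -1 to 1 covers 0.2 m each way for a shift and 180 degrees each way for a turn. Its arguments: {"type":"object","properties":{"commands":{"type":"array"},"hand":{"type":"number"},"squeeze":{"type":"number"}},"required":["commands"]}

```bash
mkdir -p pics; python3 - <<'E'
from plant import robot, eyes
import cv2, numpy as np
print(robot.sense()); print(robot.tip_reach)
for n in ("side","top"):
    p,d=eyes.capture(n); cv2.imwrite(f"pics/{n}0.png",p[:,:,::-1]); np.save(f"pics/{n}0.npy",d); np.save(f"pics/{n}0rgb.npy",p)
    print(n,eyes.camera_model(n))
E
```

```text
{'clock': 0.0, 'qpos': array([-1.33111294e+00,  2.21205637e-01,  1.52761432e+00, -1.48557086e-05,
        1.39469698e+00, -1.26067908e-01]), 'dq': array([-0.0004378 ,  0.00042409,  0.00101521,  0.0005177 ,  0.0012539 ,
       -0.00014058]), 'effort': array([ 1.95855282e-03, -4.96894419e+01, -3.89393878e+01, -2.23966786e-04,
        1.09564720e-02, -3.29503294e-06]), 'tool_pos': array([ 0.22340967, -0.58311073,  0.25521019]), 'orientation': array([ 0.1285501 , -0.12863768,  0.69599409, -0.6946362 ]), 'contact_force': array([ 0.31424147,  0.00302801, -0.04508564]), 'ft_torque': array([ 0.00182527, -0.01671584, -0.07454628]), 'opening': 0.08484292829059982}
0.025
side {'camera_matrix': array([[438.27074438,   0.        , 318.8596539 ],
       [  0.        , 438.27074438, 199.92118985],
       [  0.        ,   0.        ,   1.        ]]), 'R': array([[ 0.95772813,  0.28722132, -0.01614785],
       [ 0.22203323, -0.77371948, -0.59334595],
       [-0.18291551,  0.56467874, -0.80478558]]), 't': array([-0.56716361, -0.01933807,  1.09901204])}
top {'camera_matrix': array([[419.21650766,   0.        , 314.19788034],
       [  0.        , 419.21650766, 198.37002934],
       [  0.        ,   0.        ,   1.        ]]), 'R': array([[-0.02477092, -0.99966698, -0.00723344],
       [-0.99776971,  0.02517124, -0.06182242],
       [ 0.06198391,  0.00568591, -0.99806095]]), 't': array([0.04933815, 0.5962459 , 0.88725464])}
```

View pics/side0.png

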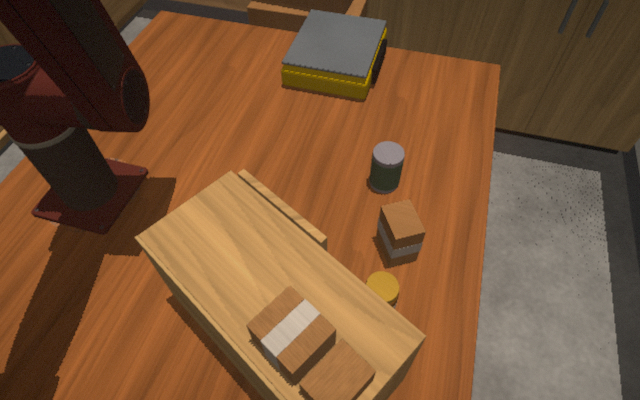

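View pics/top0.png

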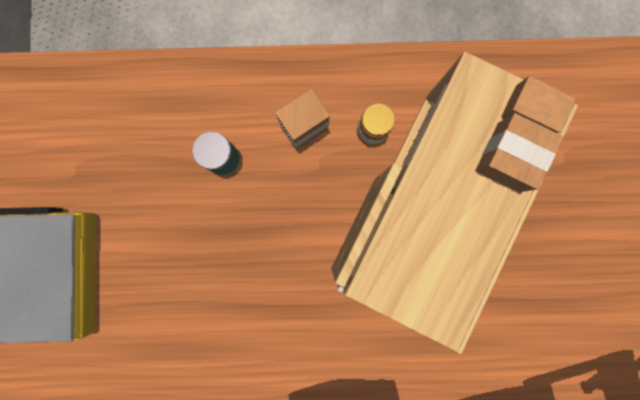

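The side view shows the door strip along the cupboard front, from about (240,172) to (325,242). In the top view it runs from about (342,287) to (400,165), and the jar (377,120), packet (302,117) and tin (212,152) stand in front. Next I'll measure these.

```bash
cat > h.py <<'E'
import numpy as np, cv2
from plant import robot, eyes
def cloud(n,d):
    m=eyes.camera_model(n);K,R,t=m["camera_matrix"],m["R"],m["t"]
    v,u=np.mgrid[0:400,0:640]
    c=np.stack([(u-K[0,2])/K[0,0]*d,(v-K[1,2])/K[1,1]*d,d],-1)
    return (c-t)@R   # R^T(c-t)
def cast(n,u,v,z):
    m=eyes.camera_model(n);K,R,t=m["camera_matrix"],m["R"],m["t"]
    r=R.T@np.linalg.solve(K,[u,v,1.]); o=-R.T@t
    return o+r*(z-o[2])/r[2]
def proj(n,X):
    m=eyes.camera_model(n);K,R,t=m["camera_matrix"],m["R"],m["t"]
    c=K@(R@np.asarray(X)+t); return c[:2]/c[2]
E
python3 - <<'E'
from h import *
for n in("top","side"):
    d=np.load(f"pics/{n}0.npy");P=cloud(n,d)
    z=P[...,2]
    h,e=np.histogram(z[d>0],bins=np.arange(-.02,.32,.005)); print(n,{round(float(a),3):int(b) for a,b in zip(e,h) if b>250})
    m=((z>.222)&(z<.25)&(d>0)).astype(np.uint8)
    k,l,s,c=cv2.connectedComponentsWithStats(m)
    for i in range(1,k):
        if s[i,4]>300:
            pts=P[l==i][:,:2].astype(np.float32)*1000
            r=cv2.minAreaRect(pts); print(s[i],np.median(z[l==i]),cv2.boxPoints(r).round(1).tolist(),r)
    for name,lo,hi in(("goods",.085,.135),):
        m=((z>lo)&(z<hi)&(d>0)).astype(np.uint8); k,l,s,c=cv2.connectedComponentsWithStats(m)
        for i in range(1,k):
            if s[i,4]>150:
                q=P[l==i]; print(name,s[i],c[i].round(),q.mean(0).round(3),q.min(0).round(3),q.max(0).round(3))
t=cv2.imread("pics/top0.png")
cv2.imwrite("pics/crop.png",cv2.resize(t[40:310,320:500],None,fx=2.2,fy=2.2,interpolation=cv2.INTER_CUBIC))
s=cv2.imread("pics/side0.png")
cv2.imwrite("pics/crops.png",cv2.resize(s[150:370,130:440],None,fx=2.5,fy=2.5,interpolation=cv2.INTER_CUBIC))
E
```

```text
top {-0.01: 470, -0.005: 86984, 0.0: 81973, 0.005: 377, 0.01: 545, 0.015: 811, 0.04: 251, 0.05: 278, 0.055: 403, 0.06: 860, 0.065: 790, 0.085: 7269, 0.09: 2276, 0.1: 815, 0.105: 614, 0.11: 633, 0.115: 892, 0.12: 684, 0.23: 1269, 0.235: 18620, 0.24: 10095, 0.28: 1737, 0.285: 528, 0.295: 2309, 0.3: 953}
[  345    52   194   302 28720] 0.23953740731997117 [[329.20001220703125, -194.89999389648438], [727.9000244140625, -406.8999938964844], [825.2999877929688, -223.8000030517578], [426.6000061035156, -11.800000190734863]] ((577.2617797851562, -209.36083984375), (207.4005126953125, 451.5233459472656), 62.003475189208984)
[ 336  163   67  124 1378] 0.2335855071083641 [[438.0, -11.800000190734863], [632.4000244140625, -113.9000015258789], [640.0, -99.4000015258789], [445.6000061035156, 2.700000047683716]] ((539.0158081054688, -55.59732437133789), (16.43111801147461, 219.5745849609375), 62.28099060058594)
goods [405  77  43  89 272] [430. 112.] [ 0.752 -0.195  0.122] [ 0.649 -0.228  0.085] [ 0.824 -0.142  0.135]
goods [ 276   89   54   54 1611] [303. 116.] [0.753 0.052 0.118] [0.706 0.    0.0
[... 1466 characters left out ...]
229.63230895996094, 451.0589599609375), 62.03193664550781)
goods [ 281    9  105   68 4657] [335.  42.] [0.451 0.648 0.088] [0.323 0.512 0.085] [0.573 0.805 0.094]
goods [372 141  32  31 805] [388. 155.] [0.692 0.225 0.107] [0.654 0.193 0.085] [0.729 0.27  0.114]
goods [  42  147   64   46 1024] [ 80. 176.] [ 0.042 -0.029  0.11 ] [-0.029 -0.066  0.085] [0.067 0.054 0.135]
goods [ 379  199   47   49 1533] [401. 223.] [0.756 0.044 0.115] [ 0.706 -0.001  0.085] [0.805 0.105 0.124]
goods [155 268 116 132 347] [215. 337.] [ 0.485 -0.277  0.111] [ 0.329 -0.348  0.085] [ 0.619 -0.194  0.135]
goods [365 271  34  33 725] [383. 285.] [ 0.749 -0.095  0.103] [ 0.715 -0.125  0.085] [ 0.778 -0.066  0.108]
```

View pics/crop.png

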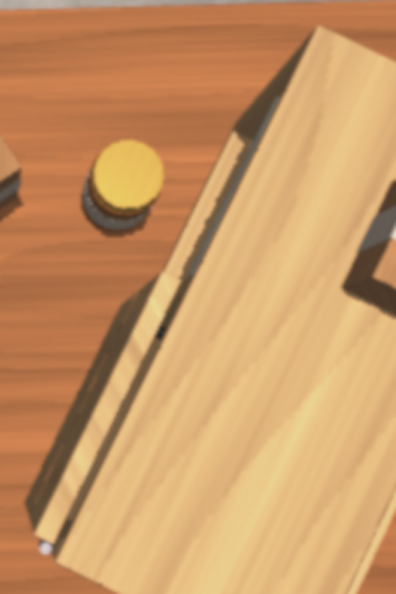

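View pics/crops.png

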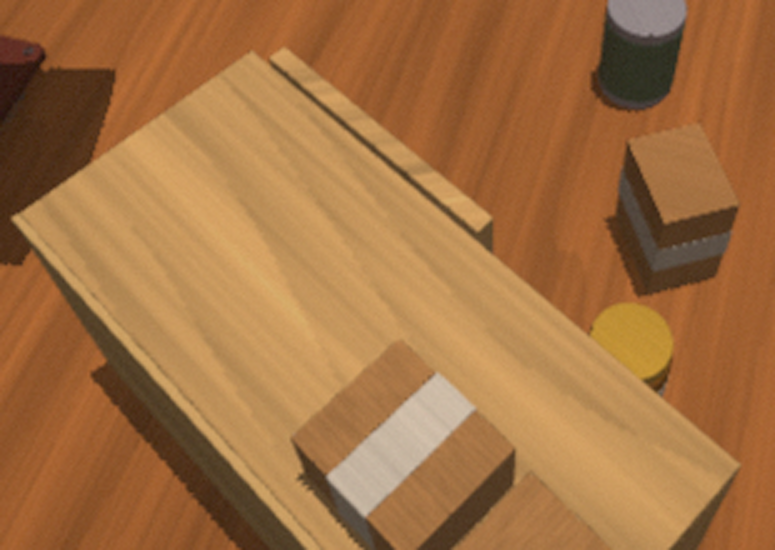

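```bash
python3 - <<'E'
from h import *
from scipy.spatial.transform import Rotation as R
s=robot.sense();q=s["orientation"];M=R.from_quat([q[1],q[2],q[3],q[0]]).as_matrix();print(M.round(3))
a=np.radians(-28);u=np.array([np.cos(a),np.sin(a)]);n=np.array([-u[1],u[0]])
print("u",u,"n",n, "jaw axis deg",np.degrees(np.arctan2(M[1,2],M[0,2])))
H=np.array([.438,-.012])
print("press",H+.185*u+.016*n,"free",H+.22*u)
# two-view check of door free-edge back corner and jar: pixel positions
for X in ([*(H+.22*u),.234],[*(H+.236*0*u),.234],[*(H+.22*u+.016*n),.234]): print(proj("side",X).round(1),proj("top",X).round(1))
E
```

```text
[[-0.934 -0.     0.358]
 [-0.358  0.002 -0.934]
 [-0.    -1.    -0.002]]
u [ 0.88294759 -0.46947156] n [0.46947156 0.88294759] jaw axis deg -69.0394861133979
press [ 0.60885685 -0.08472508] free [ 0.63224847 -0.11528374]
[319.7 242.8] [403.4 166.9]
[236.4 172.4] [344.2 287.3]
[326.4 236.9] [394.6 162.6]
```

Emit:
play_rows:
  commands: [0,0,0.75,0.1,0,0,0.75,0.228,0,0,0.75,0.228,0.3,0.5,0.75,0.228,0.6,1,0.75,0.228,0.7,1,0.75,0.228,0.7,1,0.75,0.228,0.7,1,0.75,0.228,0.7,1,0.75,0.228]
  hand: 0
  squeeze: 60

```text
clock: 1.0
tool_pos: [0.3664, -0.3796, 0.4065]
orientation: [0.367, -0.365, 0.605, -0.605]
contact_force: [-0.1, -0.1, 0.4]
opening: -0.0001
```

Emit:
play_rows:
  commands: [0.2,0.2,0,0,0.4,0.4,0,0,0.6,0.6,0,0,0.8,0.8,0,0,0.9,1,0,0,0.9,1,0,0,0.9,1,0,0,0.9,1,0,0]

```text
clock: 1.8
tool_pos: [0.5433, -0.1841, 0.4057]
orientation: [0.364, -0.365, 0.606, -0.606]
contact_force: [-0.3, -0.1, -0.3]
opening: -0.0001
```

Emit:
play_rows:
  commands: [0.2,0.25,0,0,0.43,0.45,0,0,0.43,0.7,0,0,0.43,0.7,0,0,0.43,0.7,0,0,0.43,0.7,0,0]

```text
clock: 2.4
tool_pos: [0.6293, -0.0453, 0.4061]
orientation: [-0.364, 0.364, -0.606, 0.606]
contact_force: [0.2, 0.0, 1.0]
opening: 0.0
```

Emit:
play_rows:
  commands: [0,0,-0.25,0,0,0,-0.5,0,0,0,-0.7,0,0,0,-0.85,0,0,0,-0.905,0,0,0,-0.905,0,0,0,-0.905,0,0,0,-0.905,0]

```text
clock: 3.2
tool_pos: [0.6309, -0.0445, 0.2282]
orientation: [-0.365, 0.363, -0.605, 0.607]
contact_force: [-0.2, -0.2, -0.4]
opening: -0.0001
```

```bash
python3 - <<'E'
from h import *
s=robot.sense();print(s["tool_pos"],s["contact_force"],s["qpos"])
for n in("side","top"):
    p,d=eyes.capture(n); cv2.imwrite(f"pics/{n}1.png",p[:,:,::-1])
E
```

```text
[ 0.63093581 -0.04448105  0.22822661] [-0.16724538 -0.20853393 -0.41356757] [-1.94918685e-01  2.54660023e-01  1.53927445e+00 -1.15710125e-04
  1.34316165e+00  2.94457906e-01]
```

View pics/side1.png

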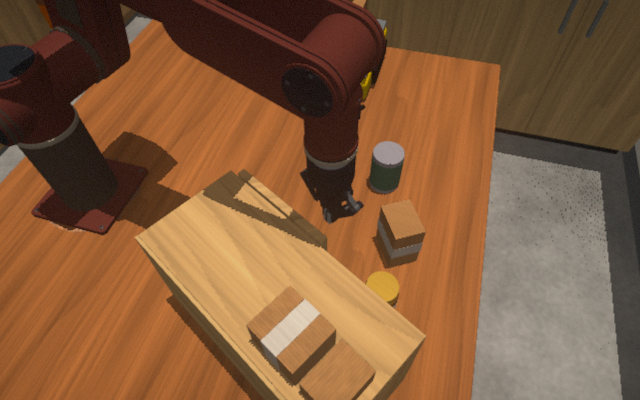

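View pics/top1.png

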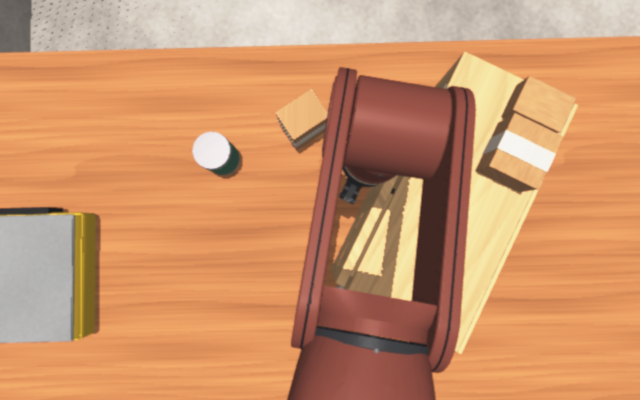

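Emit:
play_rows:
  commands: [-0.033,-0.062,0,0,-0.066,-0.124,0,0,-0.071,-0.133,0,0,-0.071,-0.133,0,0,-0.071,-0.133,0,0]

```text
clock: 3.8
tool_pos: [0.6153, -0.0704, 0.2253]
orientation: [0.364, -0.364, 0.606, -0.606]
contact_force: [-0.1, 0.0, 0.1]
opening: 0.0002
```

Emit:
play_rows:
  commands: [-0.005,-0.009,0,0,-0.0095,-0.018,0,0,-0.0095,-0.018,0,0]

```text
clock: 4.1
tool_pos: [0.6135, -0.0737, 0.2252]
orientation: [0.364, -0.364, 0.606, -0.606]
contact_force: [-0.4, -0.1, -0.7]
opening: 0.0004
```

Emit:
play_rows:
  commands: [-0.005,-0.009,0,0,-0.0095,-0.018,0,0,-0.0095,-0.018,0,0]

```text
clock: 4.4
tool_pos: [0.6124, -0.0761, 0.2253]
orientation: [0.365, -0.363, 0.606, -0.606]
contact_force: [4.5, 5.5, -1.5]
opening: -0.0002
```

Emit:
play_rows:
  commands: [-0.005,-0.009,0,0,-0.0095,-0.018,0,0,-0.0095,-0.018,0,0]

```text
clock: 4.7
tool_pos: [0.6111, -0.0789, 0.2253]
orientation: [0.366, -0.363, 0.606, -0.606]
contact_force: [6.7, 7.4, -3.1]
opening: -0.0001
```

Emit:
play_rows:
  commands: [-0.005,-0.009,0,0,-0.0075,-0.014,0,0,-0.0075,-0.014,0,0]

```text
clock: 5.0
tool_pos: [0.611, -0.0791, 0.2254]
orientation: [0.368, -0.361, 0.607, -0.605]
contact_force: [13.2, 16.4, -4.6]
opening: 0.0001
```

The force jumped to 21 N with no further travel, so the door is at its stop and past the click. Now I'll back away.

Emit:
play_rows:
  commands: [0.1,0.2,0,0,0.2,0.38,0,0,0.26,0.49,0,0,0.26,0.49,0,0,0.26,0.49,0,0,0.26,0.49,0,0,0.26,0.49,0,0,0.26,0.49,0,0,0.26,0.49,0,0,0.26,0.49,0,0,0.26,0.49,0,0,0.26,0.49,0,0]

```text
clock: 6.2
tool_pos: [0.6601, 0.0141, 0.2253]
orientation: [0.364, -0.364, 0.606, -0.606]
contact_force: [-0.3, 0.3, -0.6]
opening: 0.0
```

Emit:
play_rows:
  commands: [0,0,0.3,0,0.2,0,0.6,0,0.4,0,0.6,0,0.6,0,0.6,0,0.6,0,0.6,0,0.6,0,0.6,0]

```text
clock: 6.8
tool_pos: [0.7807, 0.0141, 0.3411]
orientation: [0.363, -0.366, 0.607, -0.605]
contact_force: [-0.8, 0.8, -0.0]
opening: -0.0
```

```bash
python3 - <<'E'
from h import *
s=robot.sense();print(s["tool_pos"],s["contact_force"])
for n in("side","top"):
    p,d=eyes.capture(n); np.save(f"pics/{n}2.npy",d)
    z=cloud(n,d)
    cv2.imwrite(f"pics/{n}2.png",p[:,:,::-1])
    m=((z[...,2]>.226)&(z[...,2]<.2365)&(d>0)&(z[...,0]>.42)&(z[...,0]<.72)).astype(np.uint8)
    k,l,st,c=cv2.connectedComponentsWithStats(m)
    for i in range(1,k):
        if st[i,4]>120:
            pts=z[l==i][:,:2].astype(np.float32)*1000
            r=cv2.minAreaRect(pts); print(n,st[i],cv2.boxPoints(r).round(1).tolist(),r)
cv2.imwrite("pics/s2c.png",cv2.resize(cv2.imread("pics/side2.png")[130:350,180:440],None,fx=2.7,fy=2.7))
E
```

```text
[0.78073735 0.01413055 0.3411191 ] [-0.81171528  0.81935371 -0.04974032]
side [ 237  168  105   59 1076] [[437.1000061035156, -13.100000381469727], [649.4000244140625, -72.9000015258789], [654.4000244140625, -55.400001525878906], [442.1000061035156, 4.5]] ((545.7535400390625, -34.22456359863281), (18.24086570739746, 220.55152893066406), 74.25606536865234)
```

View pics/s2c.png

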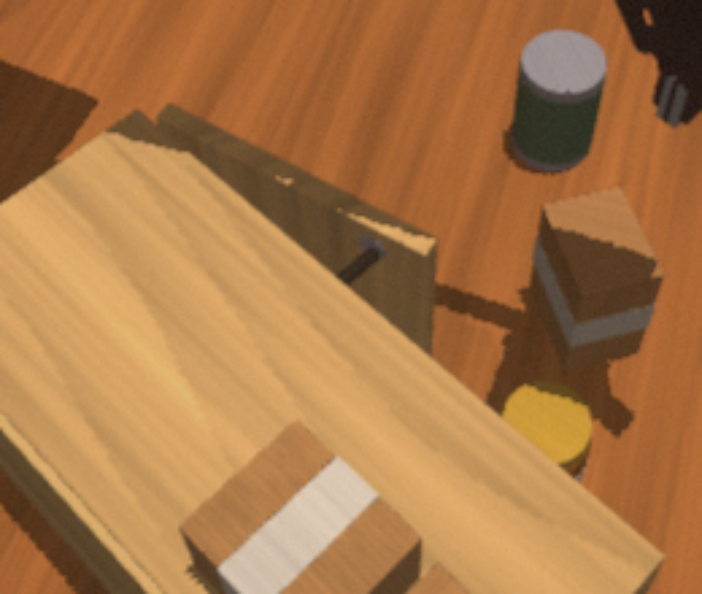

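View pics/top2.png

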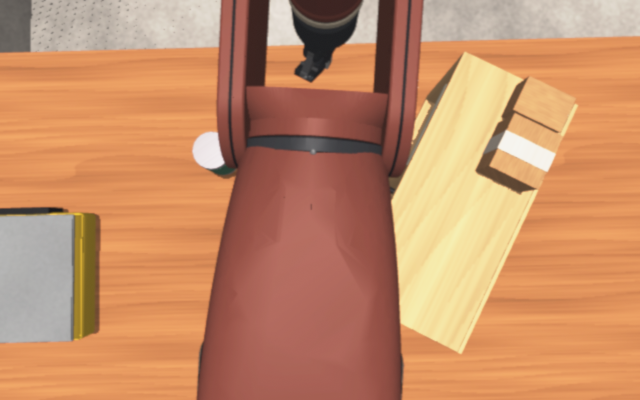

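The door stands ajar at about 0.21 rad. In the crop its free edge is at about (435,240) and the plunger at (360,262). I'll move above the gap beyond the plunger and then go straight down.

Emit:
play_rows:
  commands: [-0.2,-0.15,0,0,-0.4,-0.3,0,0,-0.58,-0.45,0,0,-0.725,-0.57,0,0,-0.725,-0.57,0,0,-0.725,-0.57,0,0,-0.725,-0.57,0,0]

```text
clock: 7.6
tool_pos: [0.635, -0.0991, 0.3469]
orientation: [-0.365, 0.364, -0.605, 0.607]
contact_force: [0.3, 0.1, -0.9]
opening: -0.0001
```

Emit:
play_rows:
  commands: [0,0,-0.15,0,0,0,-0.3,0,0,0,-0.4,0,0,0,-0.5,0,0,0,-0.6,0,0,0,-0.6,0,0,0,-0.6,0]

```text
clock: 8.3
tool_pos: [0.6355, -0.099, 0.2254]
orientation: [0.364, -0.365, 0.606, -0.606]
contact_force: [0.1, 0.4, 0.4]
opening: 0.0003
```

```bash
python3 - <<'E'
from h import *
s=robot.sense();print(s["tool_pos"],s["contact_force"])
p,d=eyes.capture("side"); cv2.imwrite("pics/s3c.png",cv2.resize(p[130:350,180:440,::-1],None,fx=2.7,fy=2.7))
H=np.array([.438,-.012]);a=np.radians(-28);u=np.array([np.cos(a),np.sin(a)]);n=np.array([-u[1],u[0]])
print("y,out",(s["tool_pos"][:2]-H)@u,(s["tool_pos"][:2]-H)@n)
r=.206
for deg in (12,20,30,40,50,60,70,80,88):
    t=np.radians(deg); b=np.cos(t)*u+np.sin(t)*n; m=-np.sin(t)*u+np.cos(t)*n
    c=H+r*b-.015*m; print(deg,c.round(4), ((c-s["tool_pos"][:2])/.2).round(3))
E
```

```text
[ 0.63548931 -0.09895765  0.22535605] [0.13466644 0.44162518 0.42948553]
y,out 0.21519685394009963 0.015936567515675498
12 [ 0.6319 -0.0832] [-0.018  0.079]
20 [ 0.6399 -0.0555] [0.022 0.217]
30 [ 0.6444 -0.0198] [0.045 0.396]
40 [0.6426 0.0162] [0.036 0.576]
50 [0.6346 0.0513] [-0.004  0.751]
60 [0.6206 0.0844] [-0.074  0.917]
70 [0.6011 0.1147] [-0.172  1.068]
80 [0.5766 0.1411] [-0.294  1.2  ]
88 [0.554  0.1589] [-0.407  1.289]
```

View pics/s3c.png

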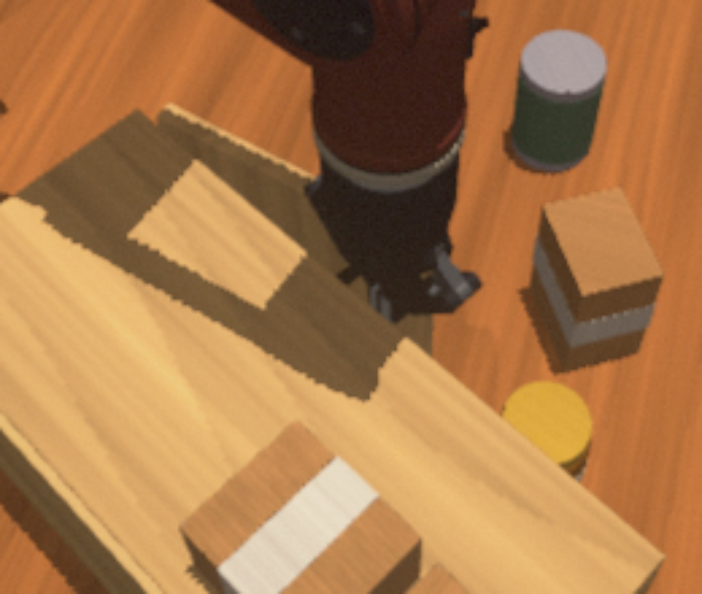

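Emit:
play_rows:
  commands: [-0.018,0.08,0,0.06,0.005,0.15,0,0.09,0.022,0.217,0,0.111,0.035,0.31,0,0.14,0.045,0.396,0,0.167,0.043,0.49,0,0.194,0.036,0.576,0,0.222,0.018,0.665,0,0.25,-0.004,0.751,0,0.278,-0.004,0.751,0,0.278]

```text
clock: 9.35
tool_pos: [0.6349, 0.0526, 0.2274]
orientation: [0.588, -0.586, 0.393, -0.395]
contact_force: [0.6, -0.6, 0.5]
opening: -0.0
```

```bash
python3 - <<'E'
from h import *
s=robot.sense();print(s["tool_pos"],s["contact_force"])
p,d=eyes.capture("side"); cv2.imwrite("pics/side4.png",p[:,:,::-1])
H=np.array([.438,-.012]);a=np.radians(-28);u=np.array([np.cos(a),np.sin(a)]);n=np.array([-u[1],u[0]])
for deg in (50,55,60,65,70,75,80,85,90,95):
    t=np.radians(deg); b=np.cos(t)*u+np.sin(t)*n; m=-np.sin(t)*u+np.cos(t)*n
    c=H+.206*b-.015*m; print(deg,c.round(4), ((c-s["tool_pos"][:2])/.2).round(3))
E
```

```text
[0.63491398 0.05255194 0.22740328] [ 0.56791716 -0.61087248  0.51726849]
50 [0.6346 0.0513] [-0.001 -0.006]
55 [0.6284 0.0682] [-0.033  0.078]
60 [0.6206 0.0844] [-0.071  0.159]
65 [0.6115 0.1   ] [-0.117  0.237]
70 [0.6011 0.1147] [-0.169  0.311]
75 [0.5895 0.1284] [-0.227  0.379]
80 [0.5766 0.1411] [-0.291  0.443]
85 [0.5628 0.1526] [-0.361  0.5  ]
90 [0.548  0.1628] [-0.435  0.551]
95 [0.5323 0.1718] [-0.513  0.596]
```

View pics/side4.png

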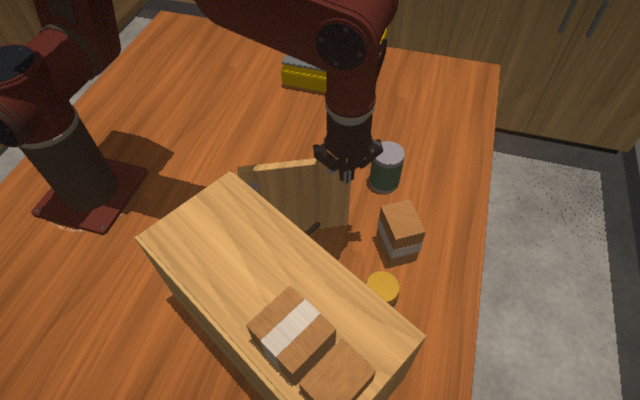

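The door follows the finger to about 50°, with its edge at (348,165)–(350,230). I'll swing it on to about 90°, slowing at the end.

Emit:
play_rows:
  commands: [-0.033,0.078,0,0.028,-0.071,0.159,0,0.056,-0.117,0.237,0,0.083,-0.169,0.311,0,0.111,-0.21,0.36,0,0.13,-0.253,0.405,0,0.15,-0.291,0.443,0,0.167,-0.325,0.47,0,0.18,-0.36,0.5,0,0.194,-0.39,0.52,0,0.205,-0.415,0.537,0,0.215,-0.435,0.551,0,0.222]

```text
clock: 10.6
tool_pos: [0.5474, 0.1604, 0.2257]
orientation: [0.686, -0.686, 0.171, -0.171]
contact_force: [0.6, -0.2, 0.6]
opening: -0.0001
```

Emit:
play_rows:
  commands: [0,0,0,0,0,0,0,0,0,0,0,0,0,0,0,0]

```text
clock: 11.0
tool_pos: [0.5475, 0.1604, 0.2253]
orientation: [-0.686, 0.686, -0.171, 0.171]
contact_force: [1.0, -0.0, -0.1]
opening: -0.0
```

```bash
python3 - <<'E'
from h import *
s=robot.sense();print(s["tool_pos"],s["contact_force"])
p,d=eyes.capture("side"); cv2.imwrite("pics/side5.png",p[:,:,::-1])
E
```

```text
[0.54752599 0.16039523 0.22525261] [ 0.96070368 -0.04792735 -0.06284036]
```

View pics/side5.png

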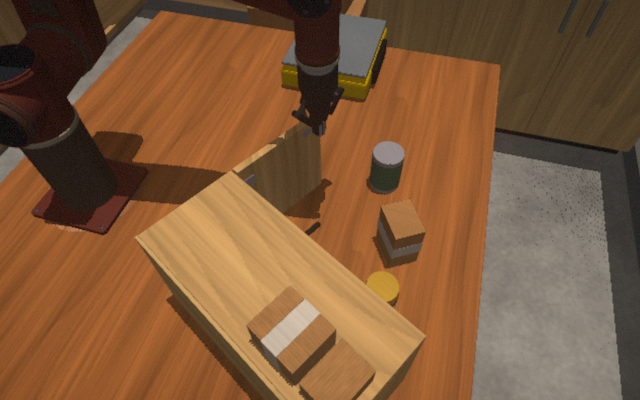

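The door is about square, with its free edge at (320,130)–(320,185). I'll move the finger off the back face, lift it and check.

Emit:
play_rows:
  commands: [0.08,-0.04,0,0,0.2,-0.1,0,0,0.25,-0.13,0.1,0,0.25,-0.13,0.35,0,0.25,-0.13,0.6,0,0.25,-0.13,0.8,0,0.35,-0.1,0.8,0,0.5,0,0.8,0,0.5,0,0.8,0,0.5,0,0.8,0,0.5,0,0.8,0,0.5,0,0.8,0]

```text
clock: 12.25
tool_pos: [0.6469, 0.1602, 0.3859]
orientation: [0.686, -0.686, 0.171, -0.171]
contact_force: [-0.4, 0.3, 0.2]
opening: -0.0001
```

```bash
python3 - <<'E'
from h import *
s=robot.sense();print(s["tool_pos"],s["contact_force"],abs(s["dq"]).max())
for n in("side","top"):
    p,d=eyes.capture(n); cv2.imwrite(f"pics/{n}6.png",p[:,:,::-1])
    P=cloud(n,d);z=P[...,2]
    m=((z>.224)&(z<.2365)&(d>0)&(P[...,0]>.42)&(P[...,0]<.72)&(P[...,1]>-.03)).astype(np.uint8)
    k,l,st,c=cv2.connectedComponentsWithStats(m)
    for i in range(1,k):
        if st[i,4]>120:
            r=cv2.minAreaRect(P[l==i][:,:2].astype(np.float32)*1000); print(n,st[i],cv2.boxPoints(r).round(0).tolist(),r[2])
    m=((z>.085)&(z<.135)&(d>0)).astype(np.uint8); k,l,st,c=cv2.connectedComponentsWithStats(m)
    for i in range(1,k):
        if st[i,4]>400:
            q=P[l==i]; print(n,st[i],q.mean(0).round(3),q.min(0).round(3),q.max(0).round(3))
E
```

```text
[0.6468883  0.16016584 0.38591765] [-0.42692557  0.3364788   0.21690547] 0.004454836643470522
side [232 112  88  64 926] [[422.0, -4.0], [439.0, -13.0], [545.0, 181.0], [528.0, 190.0]] 61.244869232177734
side [ 281    9   83   68 3415] [0.42  0.637 0.088] [0.323 0.511 0.085] [0.564 0.807 0.093]
side [372 141  32  30 800] [0.692 0.225 0.107] [0.655 0.195 0.085] [0.729 0.272 0.114]
side [  41  147   65   46 1023] [ 0.042 -0.029  0.111] [-0.03  -0.066  0.085] [0.066 0.052 0.135]
side [259 148  61  54 864] [0.499 0.102 0.111] [0.456 0.023 0.085] [0.541 0.181 0.135]
side [ 379  199   47   49 1527] [0.756 0.044 0.115] [ 0.706 -0.     0.085] [0.805 0.106 0.124]
side [365 271  34  33 718] [ 0.75  -0.095  0.103] [ 0.715 -0.125  0.087] [ 0.778 -0.066  0.107]
top [ 230  228  114   68 1272] [[424.0, -4.0], [438.0, -12.0], [539.0, 173.0], [525.0, 181.0]] 61.40074157714844
top [ 276   89   54   54 1608] [0.753 0.052 0.118] [0.707 0.    0.086] [0.805 0.105 0.123]
top [362 104  33  33 852] [ 0.745 -0.096  0.102] [ 0.715 -0.128  0.085] [ 0.777 -0.065  0.107]
```

View pics/side6.png

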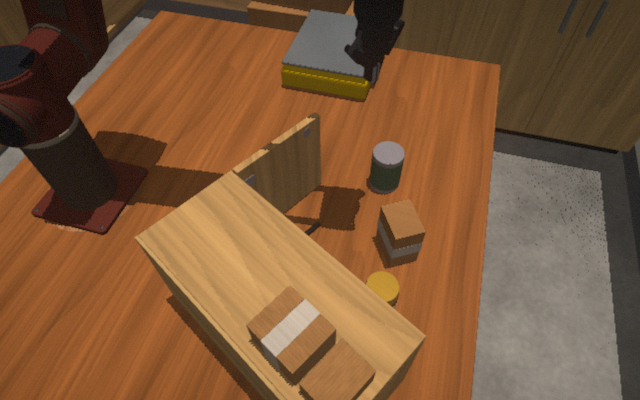

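The door stands about 89° open, the goods haven't moved and the arm is clear, so I'm handing in.

```bash
python3 - <<'E'
from plant import finish_job
print(finish_job())
E
```

```text
the job is handed in; nothing more can be done
None
```

The cupboard door is open at about 89° (1.56 rad), and I handed the job in at about 12.4 s. `finish_job` gives no verdict.

- **Press:** I pressed with shut fingers over the catch until the force jumped to about 21 N with no further travel, meaning the door was at its stop. The click was inferred from that.
- **Ajar:** After I backed off, the door stood at about 0.21 rad, measured in the side view only because the arm hid it from the top camera.
- **Swing:** I lowered the fingertips into the gap behind the free edge, beyond the plunger. The finger then followed the door's arc to about 90°, with no more than about 1 N on the tool at the end of each move, and was lifted clear.

**Last checks:**
- **Door:** The two final views agree to about 0.2° on its angle.
- **Goods:** The jar and packet were unmoved to within about 1 mm in both views. The tin was unmoved in the side view, but my top-view check did not pick it up.
- **Arm:** It was at rest and clear, with less than 1 N on the tool.

No check failed or disagreed.

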